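Unlock the sink-cupboard toolbox and hold the key turned

ROBOT

A 6-joint arm with a two-finger parallel gripper is mounted at the origin on the work surface. World frame = base frame: x ahead of the robot, y to its left, z up, the work surface at z = 0. Lengths are in m, angles in rad, forces in N, time in s.
With the tool pointing down it reaches from about 0.3 to 0.875 m from the base axis. Payload 6.4 kg.
Tool frame: the origin (TCP) lies on the centre line of the jaws, within the pads' length; the fingertips stand 11 mm ahead of it and the grasp point (between the pads) lies 8 mm behind it; x points along the fingers, y is the direction in which the jaws open and shut, and the axes are right-handed (so a half turn about x gives the same grasp; the last joint's range is limited). The gripper opens to 85 mm and grips with 20 to 120 N. Pads are 22 mm wide; open, the fingers measure 114 mm over their backs; the gripper's body (76 mm by 85 mm) begins 54 mm behind the grasp point. The pads swing forward as they close: fully open they stand 13 mm farther back than shut.
Start: joints at [-1.375, 0.181, 1.607, -0, 1.354, -0.206], TCP at [0.225, -0.529, 0.242] pointing down, gripper open.
Joint ranges: [-2.99, 2.99], [-0.89, 2.07], [0.3, 2.58], [-1.14, 4.28], [0, 2.63], [-3.12, 3.12]. Speed limits (rad/s): [2.57, 2.57, 3.01, 3.14, 3.14, 3.14].

INTERFACE

Orientations are given as a unit quaternion [w, x, y, z].
In Python, from bench import ctrl, camera, hand_in gives the robot as it stands. The module is installed in compiled form; this text tells all that it offers.
- The arm moves only by the tool drive_tool, never from a script. Its argument "increments" is a list of rows, each a list of 7 numbers: the shift along the tool's x, y, z in m, then the turn, a rotation vector about the tool's x, y, z in degrees, then the gripper's target within -1 to 1 (fully open at 1, half-way at 0, shut at -1). In form: [[dx, dy, dz, rx, ry, rz, claw], ...]. A call has 1 to 10 rows; each row shifts and turns the commanded pose from where the row before left it, along the tool's axes as they then stand; what a row does not reach is not made up. A row lasts 1/8 s, in which the tool goes at most 62.5 mm and 10.7 degrees, less where a joint would pass 70% of its speed; a pose out of reach is approached as far as the arm can. A call is refused whole if a number of a shift passes 0.0625 or a number of a turn 10.7, either way. A call with a gripper value outside its range is refused whole. The fingers move at their own pace and stop on an object; the grip force is fixed at half the most. Time passes only in rows, so rows that do not move let the fingers close. It gives the time, the measured TCP pose, the force and the opening at its end, in the units of the state.
- ctrl.get_obs(): the state, without advancing time (a new reading comes with each control period).
- camera(name): name is "scene" or "top" or "wrist"; returns a dict with "img" (384x512x3 uint8, red, green, blue), "depth" (384x512 float32, m along the optical axis (not along the pixel's ray), 0 where there is no reading), "fx", "fy", "cx", "cy" (pixels), "world_from_camera" (4x4, takes a point from camera to world coordinates); the wrist camera has in their place "hand_eye" (4x4, takes a point from camera to tool coordinates, whose origin is the TCP and whose axes are the tool frame's). Camera axes: x right, y down, z forward; pixel columns grow to the right and rows downward; lengths in m; the calibration is good to about 2 mm. A picture is of the moment at which its call begins: read the wrist's pose just before it.
- hand_in(): hands the job in, once; it reports no verdict.
The state is a dict: "time_s": time; "q": joint angles; "dq": joint speeds; "joint_efforts": joint torques, N m; "eef_pos": TCP position; "eef_rot": TCP orientation; "wrist_force": force on the tool from outside, world axes, zero at the start; "torque": the same for the moment, N m; "opening": opening from 0.0 (shut) to 1.0 (fully open).
Only numpy, scipy, OpenCV 4.12 (cv2) and the standard library are available. Lean on these libraries where they do the work, as an engineer would, in place of code of your own. Each camera call takes 0.05 s, during which the arm holds its last target.

TASK

Open up the keyhole of the black toolbox: swing the sprung latch lever on its lid all the way to its stop, which pushes the steel dust shutter off the keyhole, and let go so that the lever springs back. Then take the key from its stand, work it down through the sticky pins until its shoulder is fully home, turn it clockwise a quarter turn to the stop, and finish still gripping it and holding it there against its return spring. Do not shift or tip the measuring cup, funnel, spray bottle or glass jar.

Things in the scene. Friction and masses are not known exactly. Their poses are not given: they have to be found in the camera images.
- toolbox: Black plastic toolbox, fixed, 180 (x) x 290 (y) x 130 mm high; origin at the centre of its underside, z up, front (clasps) on its -x face. Lid top flat, 130 mm above the origin; on it the lock at x 0, y -85 mm and the latch lever's pivot at x -3, y +5 mm. A fixed steel ring round the lock, inner radius 14, outer 25 mm, stands 4 mm above the lid.
- keyhole (a point): Centre of the keyhole on the brass barrel's face, 1 mm above the lid; toolbox axes (does not turn with the barrel). Slot right through, 34 mm deep, 6.6 mm along x, 16.6 mm along y while the barrel is at 0. About 12 and 21 mm down, sprung sticky pins stick 2.6 mm out of its long walls: the key needs a push of a few to about 20 N; a slight wiggle helps.
- barrel (a joint): Turn of the lock barrel, rad: 0 at rest, grows clockwise seen from above, stop at 1.571 (quarter turn). Always sprung back to 0 (0.03 N m at 0, 0.16 N m at the stop), so it turns back if the key is let go. The key has about 0.1 rad of play in the slot: turn the key 0.1 to 0.2 rad more than the barrel.
- shutter (a joint): Slide of the flat steel dust shutter (24 x 28 mm, with a tab towards the lever; top 7.5 mm above the lid), m: 0 covers the keyhole, grows towards the toolbox's +x, clear for the key from 0.026. Stiff (1.5 N), stays where it is left. The lever's full swing pushes it to about 0.029.
- latch (a joint): Angle of the latch lever, rad: 0 at rest, grows anticlockwise seen from above (its post moves towards the toolbox's -x side, i.e. the front), stop at 0.6. Always sprung back to 0; at the post it takes about 1.5 N at first and 5 to 6 N at the stop.
- latch_pivot (a point): Pivot of the latch lever: its vertical axis at lid-top height; axes are those of the toolbox. The lever is a 10 mm wide flat steel bar, 4 to 10 mm above the lid. At 0 the post lies 0.3 rad clockwise of the toolbox's +y direction from here, at the stop 0.3 rad anticlockwise of it.
- latch_post (a point): Centre of the top of the lever's upright round grey post, 16 mm diameter, which rises from 4 to 44 mm above the lid (the top is 44 mm above the lid); 80 mm from the pivot axis. Moves with the lever.
- key: Loose key, blade down in its stand, 60 g. Origin: centre of the blade's tip, z up to the bow. Steel blade 5 (x) x 15 (y) mm, 30 mm long, the last 8 mm tapering to a rounded 3 x 12 tip; round shoulder, 22 mm diameter, 30 to 40 mm above the tip; black bow 9 (x) x 34 (y) mm, 40 to 78 mm above the tip, pinched across x. Fits either way round. Home: tip 30 mm below keyhole, shoulder on the barrel's face.
- stand: Pale plywood key stand, fixed, 60 (x) x 70 (y) x 45 mm high, left or right of the toolbox; origin at the centre of its underside. Slot 7.5 x 17.5 mm (long along y), 35 mm deep, in the centre of its top; the key's shoulder rests on the top, so its tip is 15 mm above the origin.
- measuring_cup: Loose stainless measuring cup, 72 mm across, 55 mm high, with a flat handle reaching 108 mm from the axis along its +y; origin under its centre. Stands at the side of the toolbox where the key stand is not. Leave alone.
- funnel: Loose turquoise funnel standing mouth down, 110 mm across, 115 mm high; origin under its centre. Leave alone.
- spray_bottle: Loose closed purple spray bottle, 72 mm across, 212 mm high; origin under its centre. Leave alone.
- glass_jar: Loose glass jar with steel lid, 72 mm across, 100 mm high; origin under its centre. Leave alone.
There are look-alikes about, which are no part of the job. Leave any blue look-alike of the key alone.

How it is judged:
On the way, in this order (a step that is already met when the one before it is completed fails the run):
1. the latch lever is swung to its stop and the shutter is pushed off the keyhole (value of joint latch above 0.56 rad and value of joint shutter above 0.026 m), for 0.1 s.
2. the lever has been let go and has sprung back, the shutter staying open (value of joint latch below 0.06 rad and value of joint shutter above 0.025 m and contact force between the fingers and latch below 0.5 N), for 0.2 s.
3. the key is fully home in the unturned barrel (z of key in the frame of keyhole below -0.027 m and horizontal distance between key and keyhole below 0.004 m and angle between key's own z axis and vertical below 0.12 rad and value of joint barrel below 0.3 rad), for 0.2 s.
4. the key is turned a quarter, to the stop (z of key in the frame of keyhole below -0.027 m and horizontal distance between key and keyhole below 0.004 m and angle between key's own z axis and vertical below 0.12 rad and value of joint barrel above 1.4 rad), for 0.2 s.
At the end, for the whole second after the job is handed in: The robot still grips the key (more than 2 N), the key is home (tip at least 27 mm below the barrel face, within 4 mm of the keyhole axis, tilted less than 0.12 rad), the barrel is held at more than 1.36 rad (stop at 1.571), and the latch lever is back at rest (below 0.08 rad) (z of key in the frame of keyhole below -0.027 m and horizontal distance between key and keyhole below 0.004 m and angle between key's own z axis and vertical below 0.12 rad and value of joint barrel above 1.36 rad and contact force between the fingers and key above 2 N and value of joint latch below 0.08 rad); the arm keeps its last pose, push and grip.
It fails at once if the measuring cup is shifted more than 30 mm or tipped (distance of measuring_cup from where it was at the start of the episode above 0.03 m or angle between measuring_cup's own z axis and vertical above 0.35 rad).
It fails at once if the funnel is shifted more than 30 mm or tipped (distance of funnel from where it was at the start of the episode above 0.03 m or angle between funnel's own z axis and vertical above 0.35 rad).
It fails at once if the spray bottle is shifted more than 30 mm or tipped (distance of spray_bottle from where it was at the start of the episode above 0.03 m or angle between spray_bottle's own z axis and vertical above 0.35 rad).
It fails at once if the glass jar is shifted more than 30 mm or tipped (distance of glass_jar from where it was at the start of the episode above 0.03 m or angle between glass_jar's own z axis and vertical above 0.35 rad).
It also fails if it takes over 72 s, if anything falls off the work surface, if the arm or the gripper's body presses on something with over 40 N, if the wrist force passes 120 N, or if a joint passes its speed limit or range.

## Working session

There is one attempt and no reset: what is moved stays moved. The work goes in short steps, Python scripts to look and compute and a tool call to move; the robot and the scene stay as the last step left them, time stands still between calls to the robot, and variables do not carry over. Pictures are saved under pics/ and viewed, and the job is handed in when it is done.

Besides the shell and the picture viewer there is one more tool, called after ">>>" as a command line: name --pt "numbers of a row" for each row, then --argument value for the rest. drive_tool: Moves the arm, as the interface text tells. Its arguments: {"type":"object","properties":{"increments":{"type":"array","items":{"type":"array","items":{"type":"number"}}}},"required":["increments"]}

```bash
mkdir -p pics
cat > h.py <<'E'
import numpy as np, cv2, pickle
from bench import ctrl, camera, hand_in
def snap(name,tag):
    o=ctrl.get_obs(); c=camera(name); c['obs']=o
    pickle.dump(c,open(f'pics/{tag}.pkl','wb'))
    cv2.imwrite(f'pics/{tag}.png',cv2.cvtColor(c['img'],cv2.COLOR_RGB2BGR)); return c
def load(tag): return pickle.load(open(f'pics/{tag}.pkl','rb'))
E
python3 - <<'E'
from h import *
o=ctrl.get_obs()
for k,v in o.items(): print(k,np.round(v,4))
for n in ("scene","top","wrist"):
    c=snap(n,n+'0')
    print(n,c['fx'],c['fy'],c['cx'],c['cy']); print(np.round(c.get('world_from_camera',c.get('hand_eye')),4))
E
```

```text
time_s 0.0
q [-1.3753  0.1816  1.608  -0.      1.3538 -0.2063]
dq [-0.0011  0.0001  0.0026 -0.002   0.0004  0.0003]
joint_efforts [ 4.00000e-04 -4.44873e+01 -3.51336e+01 -2.00000e-04  9.10000e-03
 -0.00000e+00]
eef_pos [ 0.2248 -0.5287  0.2414]
eef_rot [-0.1405 -0.6929 -0.1418  0.6929]
wrist_force [-0.1377  0.263  -0.1981]
torque [ 0.0418 -0.0368 -0.0111]
opening 0.9979
scene 498.5325860420209 498.5325860420209 250.91379807831225 199.88437900191303
[[-8.1010e-01  3.0580e-01 -5.0020e-01  1.3313e+00]
 [ 5.8630e-01  4.2140e-01 -6.9190e-01  1.0712e+00]
 [-8.0000e-04 -8.5380e-01 -5.2070e-01  9.6060e-01]
 [ 0.0000e+00  0.0000e+00  0.0000e+00  1.0000e+00]]
top 446.0933366729444 446.0933366729444 255.42179710612942 193.89869541089806
[[-0.0612 -0.9759  0.2095  0.1935]
 [-0.9981  0.0611 -0.007  -0.0176]
 [-0.006  -0.2095 -0.9778  1.6823]
 [ 0.      0.      0.      1.    ]]
wrist 305.3412288206422 305.3412288206422 254.63465704875628 190.21615764133622
[[ 1.000e-04 -3.063e-01  9.519e-01 -1.316e-01]
 [ 1.000e+00  3.000e-04 -0.000e+00  3.000e-04]
 [-3.000e-04  9.519e-01  3.063e-01 -7.920e-02]
 [ 0.000e+00  0.000e+00  0.000e+00  1.000e+00]]
```

View pics/scene0.png

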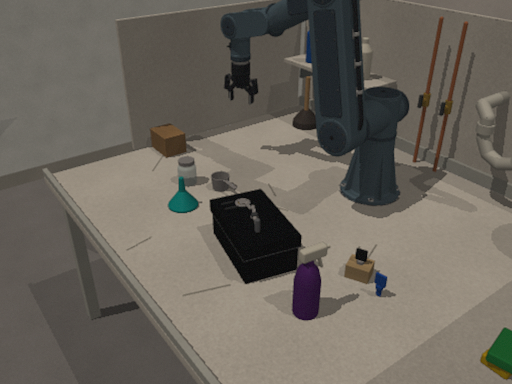

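View pics/top0.png

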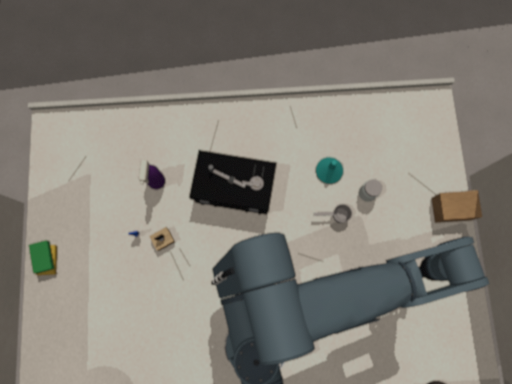

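View pics/wrist0.png

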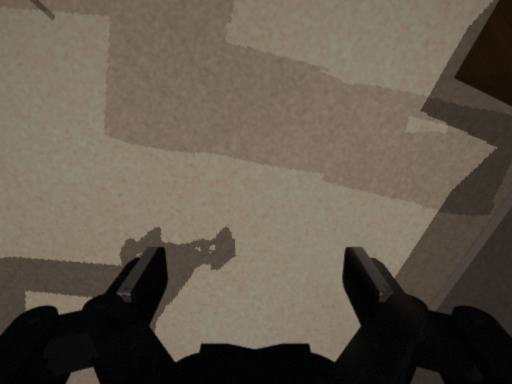

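The scene view shows the toolbox at about (255,232), with the lever post near (257,222) and the lock near (243,202). The key is black and stands in the pale stand at (360,258). The blue look-alike is at (380,283) and will be left alone. In the top view the stand is at (162,239), the blue thing at (134,233) and the toolbox at (233,182). Next I'll zoom in for a closer check.

Run:
```python
from h import *
t=cv2.imread('pics/top0.png'); s=cv2.imread('pics/scene0.png')
a=cv2.resize(t[140:260,115:285],None,fx=4.5,fy=4.5,interpolation=cv2.INTER_CUBIC)
cv2.imwrite('pics/topcrop.png',np.clip(a.astype(float)*1.8,0,255).astype(np.uint8))
b=cv2.resize(s[180:300,200:400],None,fx=4,fy=4,interpolation=cv2.INTER_CUBIC)
cv2.imwrite('pics/scenecrop.png',np.clip(b.astype(float)*2,0,255).astype(np.uint8))
```

```text
(no output)
```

View pics/topcrop.png

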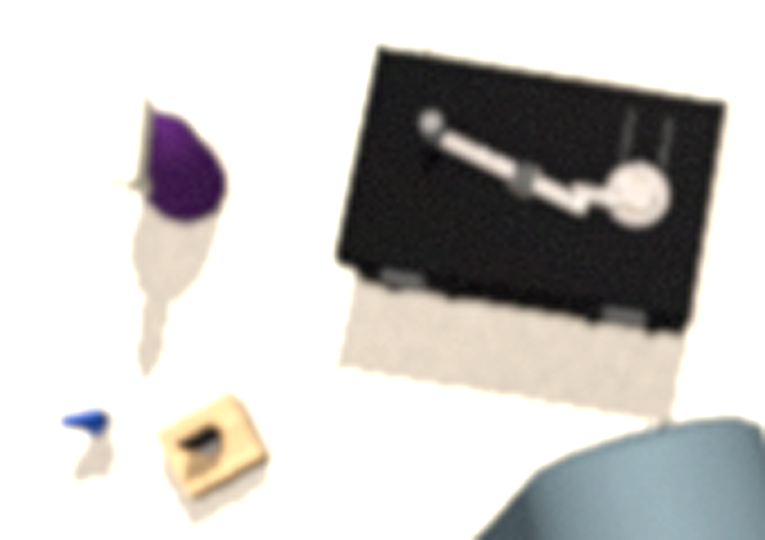

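View pics/scenecrop.png

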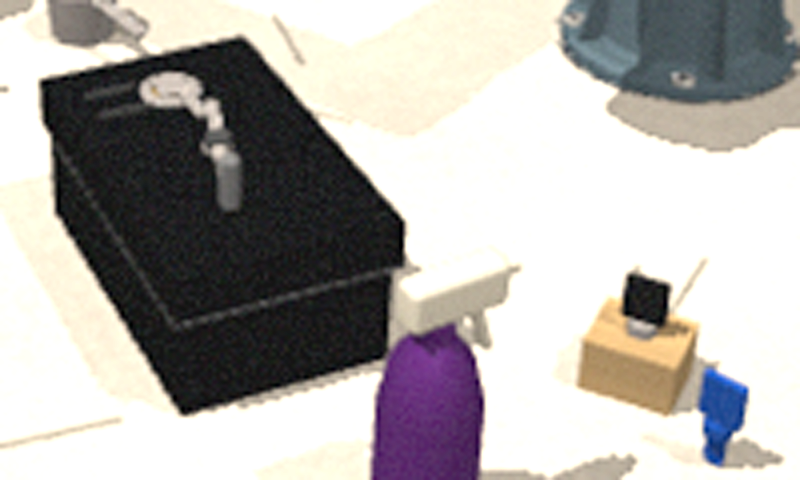

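The crops confirm the choice. The black-bowed key in the pale stand is at scene (361,255). The blue one at (380,283) stands on the table beside it. The clasps face the robot. I'll measure poses from the top view next.

```bash
cat >> h.py <<'E'
def ray(c,u,v,z):
    T=c['world_from_camera']; d=T[:3,:3]@np.array([(u-c['cx'])/c['fx'],(v-c['cy'])/c['fy'],1.]); o=T[:3,3]
    return o+d*(z-o[2])/d[2]
def proj(c,p):
    T=c['world_from_camera']; q=T[:3,:3].T@(np.asarray(p)-T[:3,3]); return np.array([c['fx']*q[0]/q[2]+c['cx'],c['fy']*q[1]/q[2]+c['cy']])
def depthpts(c):
    T=c['world_from_camera'] if 'world_from_camera' in c else twc(c)
    v,u=np.mgrid[0:384,0:512]; d=c['depth']; P=np.stack([(u-c['cx'])/c['fx']*d,(v-c['cy'])/c['fy']*d,d],-1)
    return P@T[:3,:3].T+T[:3,3]
def twc(c):
    from scipy.spatial.transform import Rotation as R
    o=c['obs']; q=np.asarray(o['eef_rot']); T=np.eye(4); T[:3,:3]=R.from_quat([q[1],q[2],q[3],q[0]]).as_matrix(); T[:3,3]=o['eef_pos']
    return T@c['hand_eye']
E
python3 - <<'E'
from h import *
c=load('top0')
P=depthpts(c); Z=P[...,2]
# lid: depth height ~0.13 within toolbox region
m=((abs(Z-0.13)<0.006)).astype(np.uint8); 
n,l,st,ce=cv2.connectedComponentsWithStats(m)
for i in np.argsort(-st[1:,4])[:4]+1: print(st[i],ce[i])
i=l[190,215]; print('lid',i, st[i])
ys,xs=np.where(l==i)
pts=P[ys,xs][:,:2]; r=cv2.minAreaRect(pts.astype(np.float32)*1000); print('lid rect',r, cv2.boxPoints(r), 'meanz',P[ys,xs][:,2].mean())
# stand
m=((abs(Z-0.045)<0.006)).astype(np.uint8); m[:, :140]=0; m[:,190:]=0; m[:215]=0;m[260:]=0
ys,xs=np.where(m>0); pts=P[ys,xs][:,:2]; r=cv2.minAreaRect(pts.astype(np.float32)*1000); print('stand',r,len(ys),P[ys,xs][:,2].mean())
for nm,(x,y,z) in dict(c1=(378,48,.13),c2=(725,103,.13),c3=(690,328,.13),c4=(338,262,.13),ring=(638,194,.135),post=(430,123,.174),piv=(525,178,.14),key=(202,438,.093),s1=(162,435,.045),s2=(233,396,.045),s3=(268,455,.045),s4=(195,495,.045)).items():
    print(nm,np.round(ray(c,x/4.5+115-.4,y/4.5+140-.4,z),4))
c=load('scene0')
for nm,(x,y,z) in dict(ring=(170,90,.135),post=(230,152,.174),piv=(214,140,.14),key=(648,283,.093)).items():
    print(nm,np.round(ray(c,x/4+200-.4,y/4+180-.4,z),4))
E
```

```text
[ 189  149   88   61 3347] [232.52763669 179.34239618]
[496 231  14  66 147] [502.47619048 262.84353741]
[485 166  13  64 127] [491.18897638 198.59055118]
[  2 196   5  37  71] [  4.42253521 214.69014085]
lid 1 [ 189  149   88   61 3347]
lid rect ((586.269287109375, 49.462646484375), (290.3446044921875, 182.1597137451172), 76.87094116210938) [[ 464.595    -71.22662]
 [ 641.99316 -112.60333]
 [ 707.9436   170.15192]
 [ 530.5454   211.52863]] meanz 0.1308173853254646
stand ((402.1169128417969, 327.4228820800781), (61.306907653808594, 69.70655822753906), 25.9190731048584) 229 0.0455266664032845
c1 [0.701  0.1677 0.13  ]
c2 [ 0.6373 -0.1089  0.13  ]
c3 [ 0.4564 -0.0686  0.13  ]
c4 [0.5264 0.2054 0.13  ]
ring [ 0.5655 -0.0345  0.135 ]
post [0.623  0.1241 0.174 ]
piv [0.5829 0.054  0.14  ]
key [0.3984 0.3229 0.093 ]
s1 [0.4091 0.3659 0.045 ]
s2 [0.4376 0.3072 0.045 ]
s3 [0.3873 0.2796 0.045 ]
s4 [0.3584 0.3397 0.045 ]
ring [ 0.5685 -0.0314  0.135 ]
post [0.6184 0.1153 0.174 ]
piv [0.5875 0.0537 0.14  ]
key [0.4039 0.3296 0.093 ]
```

>>> drive_tool --pt "-0.014 0 0 -9 0 0 0" --pt "-0.014 0 0 -9 0 0 0" --pt "-0.014 0 0 -9 0 0 0" --pt "-0.014 0 0 -9 0 0 0" --pt "-0.014 0 0 -9 0 0 0" --pt "-0.014 0 0 -9 0 0 0" --pt "0 0.017 -0.05 0 0 0 0" --pt "0 0.017 -0.05 0 0 0 0" --pt "0 0.017 -0.05 0 0 0 0" --pt "0 0.017 -0.05 0 0 0 0"

```text
time_s: 1.4
eef_pos: [0.3366, -0.348, 0.3261]
eef_rot: [0.44, 0.553, 0.44, -0.553]
wrist_force: [0.2, -1.2, -0.2]
opening: 0.495
```

>>> drive_tool --pt "0 0.017 -0.05 0 0 0 0" --pt "0 0.017 -0.05 0 0 0 0" --pt "0 0.017 -0.05 0 0 0 0" --pt "0 0.017 -0.05 0 0 0 0" --pt "0 0.017 -0.05 0 0 0 0" --pt "0 0.017 -0.05 0 0 0 0" --pt "0 0.017 -0.05 0 0 0 0" --pt "0 0.017 -0.05 0 0 0 0" --pt "0 0.017 -0.05 0 0 0 0" --pt "0 0 0 0 0 0 0"

```text
time_s: 2.65
eef_pos: [0.5869, 0.0577, 0.3253]
eef_rot: [-0.441, -0.552, -0.442, 0.552]
wrist_force: [-1.1, 0.1, 0.7]
opening: 0.502
```

Run:
```python
from h import *
c=snap('wrist','w1'); o=c['obs']
print(np.round(twc(c),3))
for k in('time_s','q','dq','eef_pos','eef_rot','opening','wrist_force'): print(k,np.round(o[k],4))
c=snap('top','top1'); c=snap('scene','scene1')
```

```text
[[ 0.975 -0.209 -0.068  0.605]
 [-0.22  -0.929 -0.298  0.134]
 [-0.001  0.306 -0.952  0.457]
 [ 0.     0.     0.     1.   ]]
time_s 2.65
q [-1.0350e-01  1.5810e-01  1.4663e+00  8.0000e-04  1.5185e+00  1.1860e-01]
dq [-0.0565 -0.0344  0.0393 -0.0278  0.01   -0.0343]
eef_pos [0.5869 0.0577 0.3253]
eef_rot [-0.441  -0.5522 -0.442   0.5525]
opening 0.5019
wrist_force [-1.0962  0.0503  0.7408]
```

View pics/w1.png

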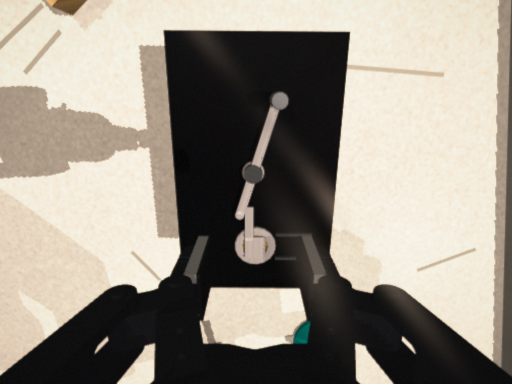

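The wrist view shows the post top at (279,100), the pivot at (253,173), the lock ring at (255,246) with the shutter over it, and the lid edges. I'll fit circles to these and cast rays.

```bash
cat >> h.py <<'E'
def wray(c,u,v,z):
    d=dict(c); d['world_from_camera']=twc(c); return ray(d,u,v,z)
E
python3 - <<'E'
from h import *
c=load('w1'); g=cv2.cvtColor(c['img'],cv2.COLOR_RGB2GRAY)
# post top circle
for nm,(x0,x1,y0,y1),r in (('post',(262,298,84,118),(6,12)),('piv',(235,272,155,192),(8,14)),('ring',(228,285,218,272),(16,26))):
    s=cv2.resize(g[y0:y1,x0:x1],None,fx=6,fy=6,interpolation=cv2.INTER_CUBIC)
    s=cv2.normalize(s,None,0,255,cv2.NORM_MINMAX)
    k=cv2.HoughCircles(s,cv2.HOUGH_GRADIENT,1,500,param1=120,param2=12,minRadius=r[0]*6,maxRadius=r[1]*6)
    if k is not None:
        u,v,rr=k[0,0]/6; u+=x0-.4; v+=y0-.4
        z=dict(post=.174,piv=.142,ring=.134)[nm]; print(nm,u,v,rr,np.round(wray(c,u,v,z),4), 'diam mm',)
# lid rect from depth
P=depthpts(c); m=(abs(P[...,2]-.13)<.004).astype(np.uint8); n,l,st,ce=cv2.connectedComponentsWithStats(m); i=l[120,220]
ys,xs=np.where(l==i); r=cv2.minAreaRect((P[ys,xs][:,:2]*1000).astype(np.float32)); print(r,st[i],P[ys,xs][:,2].mean())
# post depth
print('post z',np.median(P[95:106,274:285,2]))
ph=-.229
# spray/others from top
s=load('scene0');t=load('top0')
print('spray', ray(s,306,305,0.02)); 
P=depthpts(t); hsv=cv2.cvtColor(t['img'],cv2.COLOR_RGB2HSV); m=(abs(hsv[...,0].astype(int)-140)<15)&(hsv[...,1]>80)&(np.arange(512)[None]<200); print('spray px',P[m].mean(0),P[m].max(0),P[m].min(0))
b=cv2.resize(cv2.cvtColor(c['img'],cv2.COLOR_RGB2BGR)[150:290,190:330],None,fx=5,fy=5,interpolation=cv2.INTER_CUBIC); cv2.imwrite('pics/w1c.png',b)
E
```

```text
post 278.68335 100.35 9.2 [0.624  0.1228 0.174 ] diam mm
piv 252.85 171.85 11.099999 [0.5851 0.056  0.142 ] diam mm
ring 254.51668 243.51668 20.416666 [ 0.5672 -0.0311  0.134 ] diam mm
((585.6908569335938, 48.12403869628906), (290.5487976074219, 180.59034729003906), 76.77454376220703) [  163    30   187   259 36816] 0.13010549053339945
post z 0.17396629223936855
spray [0.62627314 0.34873414 0.02      ]
spray px [0.61320084 0.33186615 0.10992784] [0.64542174 0.36125161 0.1812437 ] [0.59490985 0.31388751 0.0122051 ]
```

View pics/w1c.png

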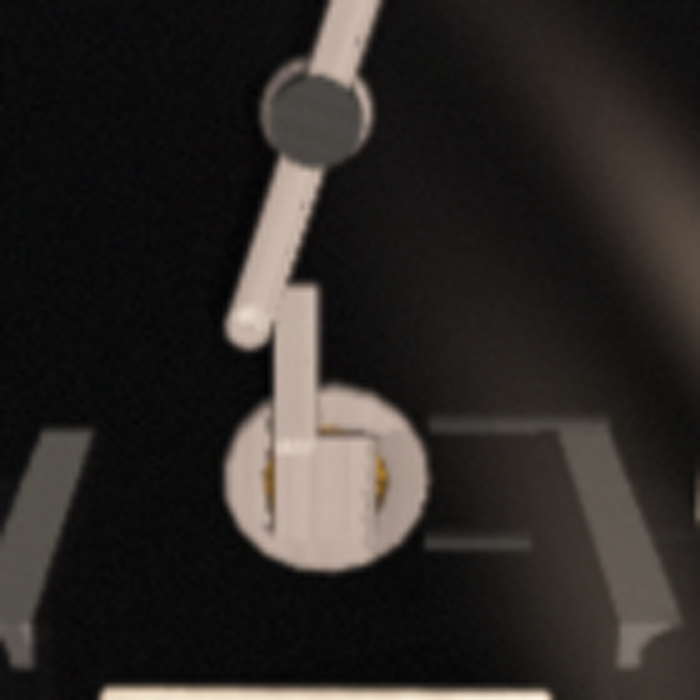

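Post, pivot and ring agree with the lid pose: centre about (0.586,0.049), yaw −13°. Next I'll straddle the post with the half-open jaws, which open along the toolbox x axis.

>>> drive_tool --pt "0 0.007 -0.024 0 0 0 0" --pt "0 0.007 -0.024 0 0 0 0" --pt "0.02 0.008 -0.024 0 0 0 0" --pt "0.04 0 0 0 0 0 0" --pt "0.04 0 0 0 0 0 0" --pt "0.035 0 0 0 0 0 0" --pt "0.02 0 0 0 0 0 0" --pt "0.014 0 0 0 0 0 0" --pt "0 0 0 0 0 0 0"

```text
time_s: 3.92
eef_pos: [0.6237, 0.1193, 0.157]
eef_rot: [-0.44, -0.553, -0.44, 0.554]
wrist_force: [0.8, -0.3, -0.7]
opening: 0.499
```

Run:
```python
from h import *
c=snap('wrist','w2'); o=c['obs']
for k in('time_s','q','eef_pos','opening','wrist_force'): print(k,np.round(o[k],4))
snap('scene','scene2')
```

```text
time_s 3.925
q [ 0.0025  0.3939  1.519  -0.      1.2295  0.2296]
eef_pos [0.6237 0.1193 0.157 ]
opening 0.4987
wrist_force [ 0.7615 -0.3382 -0.6928]
```

View pics/w2.png

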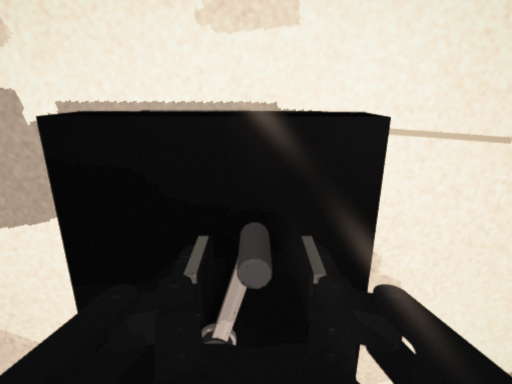

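The post top, around (255,268), sits between the pads at x about 195 and 315. I'll sweep toward the front.

>>> drive_tool --pt "0 -0.006 0 0 0 0 0" --pt "0 -0.006 0 0 0 0 0" --pt "0 -0.006 0 0 0 0 0" --pt "0 -0.006 0 0 0 0 0" --pt "0 -0.006 0 0 0 0 0" --pt "0 -0.006 0 0 0 0 0" --pt "0 -0.006 0 0 0 0 0" --pt "0 -0.006 0 0 0 0 0" --pt "0 -0.006 0 0 0 0 0"

```text
time_s: 5.15
eef_pos: [0.5725, 0.1324, 0.1584]
eef_rot: [0.441, 0.555, 0.439, -0.552]
wrist_force: [5.9, 0.9, -0.7]
opening: 0.498
```

>>> drive_tool --pt "0 -0.003 0 0 0 0 0" --pt "0 -0.003 0 0 0 0 0" --pt "0 0 0 0 0 0 0"

```text
time_s: 5.52
eef_pos: [0.5666, 0.1331, 0.1583]
eef_rot: [0.441, 0.554, 0.439, -0.552]
wrist_force: [3.5, -1.2, -0.1]
opening: 0.501
```

>>> drive_tool --pt "0 -0.003 0 0 0 0 0" --pt "0 -0.002 0 0 0 0 0" --pt "0 0 0 0 0 0 0"

```text
time_s: 5.9
eef_pos: [0.5636, 0.1332, 0.1584]
eef_rot: [0.442, 0.555, 0.438, -0.552]
wrist_force: [12.0, -3.2, -6.3]
opening: 0.501
```

Run:
```python
from h import *
c=snap('wrist','w3'); o=c['obs']
for k in('time_s','q','eef_pos','opening','wrist_force'): print(k,np.round(o[k],4))
snap('scene','scene3')
s=cv2.imread('pics/scene3.png'); a=cv2.resize(s[180:280,190:310],None,fx=4,fy=4,interpolation=cv2.INTER_CUBIC)
w=cv2.imread('pics/w3.png'); w=cv2.resize(w,(400,300)); 
out=np.zeros((400,900,3),np.uint8); out[:,:480]=a; out[:300,490:890]=w; out=cv2.resize(out,(790,351)); cv2.imwrite('pics/c3.png',np.clip(out*1.5,0,255).astype(np.uint8))
```

```text
time_s 5.9
q [ 0.0283  0.2723  1.676  -0.0019  1.1852  0.2562]
eef_pos [0.5636 0.1332 0.1584]
opening 0.5006
wrist_force [11.9819 -3.2383 -6.321 ]
```

View pics/c3.png

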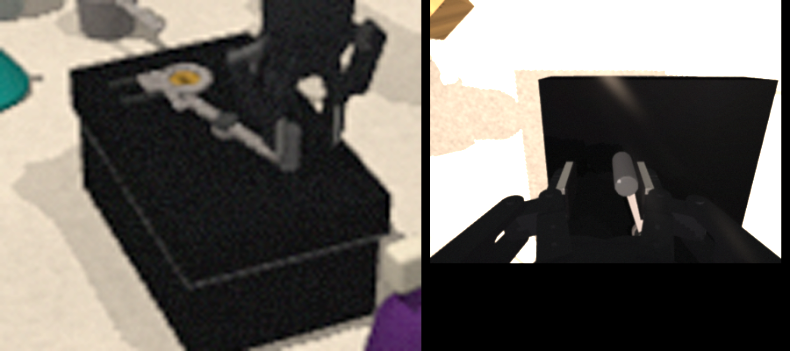

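The brass keyhole is uncovered at left-panel (185,78), and the force rose to 12 N, so the lever is at its stop. I'll hold briefly, then ease the lever back until the jaws are clear.

>>> drive_tool --pt "0 -0.001 0 0 0 0 0" --pt "0 0 0 0 0 0 0"

```text
time_s: 6.25
eef_pos: [0.5634, 0.1332, 0.1585]
eef_rot: [0.443, 0.556, 0.437, -0.551]
wrist_force: [15.3, -3.6, -6.9]
opening: 0.5
```

>>> drive_tool --pt "0 0.008 0 0 0 0 0" --pt "0 0.008 0 0 0 0 0" --pt "0 0.008 0 0 0 0 0" --pt "0 0.008 0 0 0 0 0" --pt "0 0.008 0 0 0 0 0" --pt "0 0.008 0 0 0 0 0" --pt "0 0.008 0 0 0 0 0" --pt "0 0.008 0 0 0 0 0" --pt "0 0.002 0 0 0 0 0"

```text
time_s: 7.38
eef_pos: [0.6241, 0.1198, 0.157]
eef_rot: [-0.44, -0.553, -0.44, 0.553]
wrist_force: [0.6, 0.7, -0.5]
opening: 0.502
```

Run:
```python
from h import *
c=snap('wrist','w4'); o=c['obs']
for k in('time_s','q','eef_pos','opening','wrist_force'): print(k,np.round(o[k],4))
```

```text
time_s 7.375
q [3.1000e-03 3.9470e-01 1.5178e+00 2.0000e-04 1.2297e+00 2.2960e-01]
eef_pos [0.6241 0.1198 0.157 ]
opening 0.5016
wrist_force [ 0.6004  0.7429 -0.4643]
```

View pics/w4.png

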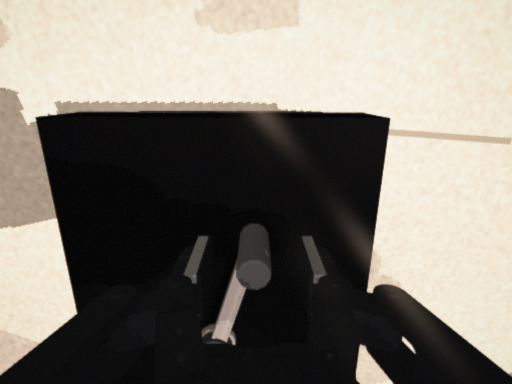

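The post is back at its rest position, centred between the pads and not touching them. I'll lift out and look at the keyhole from above.

>>> drive_tool --pt "0 0 0 0 0 0 0" --pt "0 0 0 0 0 0 0" --pt "-0.03 0 0 0 0 0 0" --pt "-0.04 0 0 0 0 0 0" --pt "-0.03 -0.004 0.025 0 0 0 0" --pt "-0.01 -0.006 0.045 0 0 0 0" --pt "0 -0.006 0.045 0 0 0 0" --pt "0 -0.006 0.045 0 0 0 0" --pt "0 0 0 0 0 0 0" --pt "0 0 0 0 0 0 0"

```text
time_s: 8.68
eef_pos: [0.5665, -0.0309, 0.2675]
eef_rot: [0.44, 0.554, 0.44, -0.553]
wrist_force: [-0.3, 0.6, 0.1]
opening: 0.506
```

Run:
```python
from h import *
c=snap('wrist','w5'); o=c['obs']
for k in('time_s','q','dq','eef_pos','eef_rot','opening','wrist_force'): print(k,np.round(o[k],4))
b=cv2.cvtColor(c['img'],cv2.COLOR_RGB2BGR)
cv2.imwrite('pics/w5c.png',cv2.resize(b[160:290,180:330],None,fx=5,fy=5,interpolation=cv2.INTER_CUBIC))
```

```text
time_s 8.675
q [-2.6400e-01  1.4290e-01  1.5988e+00  6.0000e-04  1.3996e+00 -3.7000e-02]
dq [ 0.0212  0.0094 -0.0082  0.0006 -0.0005 -0.0019]
eef_pos [ 0.5665 -0.0309  0.2675]
eef_rot [ 0.4401  0.5536  0.4402 -0.5532]
opening 0.506
wrist_force [-0.2827  0.6232  0.1381]
```

View pics/w5c.png

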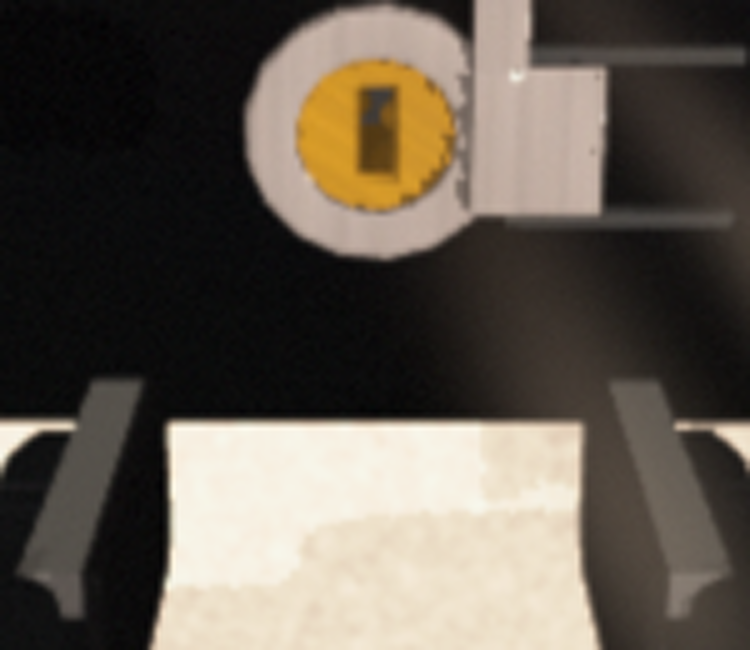

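The shutter is clear. The slot centre is at crop (379,130), which is image pixel (255.4,185.6). I'll measure it precisely and then work out the move to the key.

```bash
cat >> h.py <<'E'
def yawx(o):
    from scipy.spatial.transform import Rotation as R
    q=np.asarray(o['eef_rot']); M=R.from_quat([q[1],q[2],q[3],q[0]]).as_matrix()
    return M, np.degrees(np.arctan2(M[1,1],M[0,1]))
E
python3 - <<'E'
from h import *
c=load('w5'); o=c['obs']; M,y=yawx(o); print('tool yaw',y); print(np.round(M,3))
hsv=cv2.cvtColor(c['img'],cv2.COLOR_RGB2HSV)
roi=np.zeros((384,512),bool); roi[165:210,230:275]=1
m=((hsv[...,1]>120)&(hsv[...,2]>110)&roi).astype(np.uint8)
cs,_=cv2.findContours(m,cv2.RETR_EXTERNAL,cv2.CHAIN_APPROX_NONE); k=max(cs,key=cv2.contourArea); e=cv2.fitEllipse(k); print('brass ellipse',e)
print('barrel centre',np.round(wray(c,e[0][0],e[0][1],.131),4))
f=np.zeros_like(m); cv2.drawContours(f,[cv2.convexHull(k)],-1,1,-1); f=cv2.erode(f,np.ones((5,5)))
s=((f>0)&(c['img'][...,0]<110)); ys,xs=np.where(s); print(len(xs),xs.mean(),ys.mean(),xs.min(),xs.max(),ys.min(),ys.max())
W=[wray(c,x,yy,.131) for x,yy in ((358/5+179.6,85/5+159.6),(400/5+179.6,87/5+159.6),(400/5+179.6,175/5+159.6),(358/5+179.6,172/5+159.6))]
W=np.array(W)[:,:2]*1000; print(np.round(W,1),W.mean(0)); d=W[0]+W[1]-W[2]-W[3]; print('long axis angle',np.degrees(np.arctan2(d[1],d[0])))
print('slot centre',np.round(wray(c,255.4,185.6,.131),4),'in tool:',M.T@(wray(c,255.4,185.6,.131)-o['eef_pos']))
P=depthpts(c); mm=(abs(P[...,2]-.13)<.004).astype(np.uint8); ys,xs=np.where(mm>0); print(len(ys))
g=P[150:260,:,:]
# lid edges fit
r=cv2.minAreaRect((P[ys,xs][:,:2]*1000).astype(np.float32)); print(r)
# to key
tgt=np.array([.402,.327,.27]); import math
ph=math.radians(25.9); Y=np.array([math.cos(ph),math.sin(ph),0]);Z=np.array([math.sin(ph),-math.cos(ph),0])
d=tgt-o['eef_pos']; print('in new frame y,z,x:',d@Y,d@Z,-d[2],'rot',-(25.9-y))
E
```

```text
tool yaw -13.00898578548617
[[ 0.     0.974 -0.225]
 [ 0.    -0.225 -0.974]
 [-1.     0.    -0.001]]
brass ellipse ((254.6233367919922, 186.4244384765625), (29.10791778564453, 31.02928352355957), 90.6929931640625)
barrel centre [ 0.5664 -0.0348  0.131 ]
95 254.7578947368421 185.7578947368421 252 258 178 193
[[565.5 -25. ]
 [572.9 -27.1]
 [569.1 -43.6]
 [561.7 -41.3]] [567.29352911 -34.24425781]
long axis angle 77.05344337031461
slot centre [ 0.5673 -0.0342  0.131 ] in tool: [0.13648132 0.00143895 0.00311714]
46200
((576.5742797851562, 9.268150329589844), (210.94789123535156, 180.96066284179688), 76.88151550292969)
in new frame y,z,x: 0.008328279457975402 -0.3938354134073181 -0.002517532433354175 rot -38.908985785486166
```

>>> drive_tool --pt "0 0 0 -9.7 0 0 0" --pt "0 0 0 -9.7 0 0 0" --pt "0 0 0 -9.7 0 0 0" --pt "0 0 0 -9.8 0 0 0" --pt "0 0.001 -0.05 0 0 0 0" --pt "0 0.001 -0.05 0 0 0 0" --pt "0 0.001 -0.05 0 0 0 0" --pt "0 0.001 -0.05 0 0 0 0" --pt "0 0.001 -0.05 0 0 0 0" --pt "0 0.001 -0.05 0 0 0 0"

```text
time_s: 9.98
eef_pos: [0.4395, 0.2439, 0.2675]
eef_rot: [0.6, 0.375, 0.6, -0.374]
wrist_force: [0.3, 0.8, -0.2]
opening: 0.503
```

>>> drive_tool --pt "0 0.001 -0.05 0 0 0 0" --pt "0 0.001 -0.044 0 0 0 0" --pt "0 0 0 0 0 0 0" --pt "0 0 0 0 0 0 0"

```text
time_s: 10.48
eef_pos: [0.401, 0.3272, 0.2672]
eef_rot: [0.6, 0.374, 0.6, -0.375]
wrist_force: [1.0, -0.4, -0.1]
opening: 0.503
```

Run:
```python
from h import *
c=snap('wrist','w6'); o=c['obs']
for k in('time_s','q','dq','eef_pos','opening','wrist_force'): print(k,np.round(o[k],4))
print(yawx(o)[1])
b=cv2.cvtColor(c['img'],cv2.COLOR_RGB2BGR)
cv2.imwrite('pics/w6c.png',cv2.resize(b[130:290,170:350],None,fx=4,fy=4,interpolation=cv2.INTER_CUBIC))
```

```text
time_s 10.475
q [ 4.5490e-01  3.0300e-02  1.7208e+00 -3.0000e-04  1.3908e+00  5.0000e-04]
dq [-0.0325 -0.0044  0.0062  0.001  -0.0013  0.0024]
eef_pos [0.401  0.3272 0.2672]
opening 0.503
wrist_force [ 0.9661 -0.3834 -0.0923]
26.040324652995523
```

View pics/w6c.png

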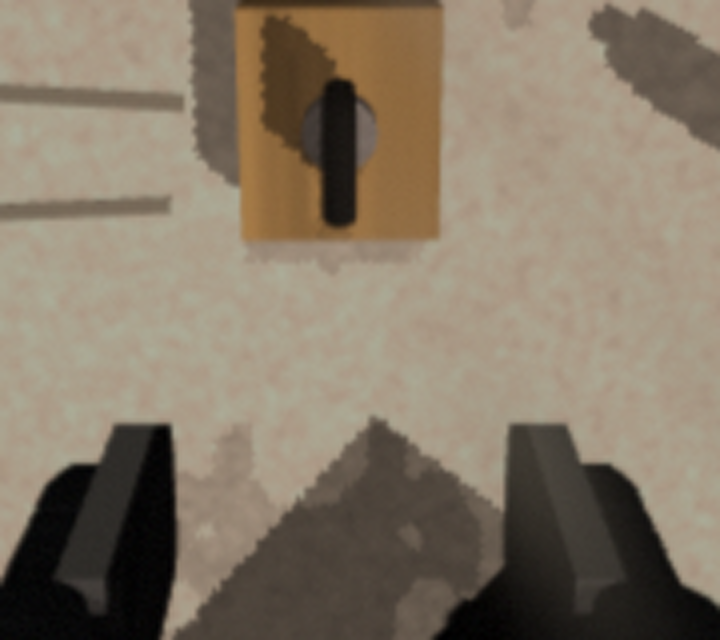

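Run:
```python
from h import *
c=load('w6'); o=c['obs']; M,y=yawx(o)
pt=lambda x,yy,z: np.round(M.T@(wray(c,x/4+170-.4,yy/4+130-.4,z)-o['eef_pos'])*1000,1)
print('bow top +z end',pt(339,226,.093),'bow bottom -z end',pt(340,80,.055))
print('shoulder L/R', pt(303,130,.055),pt(377,130,.055), 'bow LR top', pt(322,200,.093),pt(355,200,.093))
for p in ((236,8),(442,8),(440,240),(243,240)): print('stand',pt(*p,.045), np.round(wray(c,p[0]/4+169.6,p[1]/4+129.6,.045)*1000,1))
W=np.array([wray(c,p[0]/4+169.6,p[1]/4+129.6,.045)[:2] for p in ((236,8),(442,8),(440,240),(243,240))]); d=W[1]-W[0]+W[2]-W[3]; print('stand x yaw',np.degrees(np.arctan2(d[1],d[0])), W.mean(0)); d=W[0]+W[1]-W[2]-W[3]; print('y',np.degrees(np.arctan2(d[1],d[0])))
a=pt(340,95,.093);b=pt(338,215,.093); print(a,b,'bow tilt in tool deg',np.degrees(np.arctan2(a[1]-b[1],-(a[2]-b[2]))))
```

```text
bow top +z end [174.2   0.4  15.7] bow bottom -z end [212.1   0.7 -15.9]
shoulder L/R [212.2  -9.9  -1.5] [212.1  11.4  -1.5] bow LR top [174.2  -4.    8.6] [174.2   4.6   8.6]
stand [222.1 -29.1 -34.9] [359.6 345.7  45. ]
stand [222.1  30.  -34.9] [412.6 371.6  45. ]
stand [222.2  31.2  34.9] [444.3 309.4  45. ]
stand [222.2 -28.8  34.9] [390.5 283.1  45. ]
stand x yaw 26.052868806176804 [0.40175555 0.32745172]
y 116.66488650096493
[174.1   0.7 -19. ] [174.2   0.2  12.7] bow tilt in tool deg 0.9036439875129543
```

The black key is at image (254.5,167) and aligned within about 1° of the jaws, with offsets under 1 mm. I'll descend and grip.

>>> drive_tool --pt "0.04 0.0005 0 0 0 0 0" --pt "0.045 0 0 0 0 0 0" --pt "0.045 0 0 0 0 0 0" --pt "0.03 0 0 0 0 0 0" --pt "0.02 0 0 0 0 0 0" --pt "0.012 0 0 0 0 0 0" --pt "0.004 0 0 0 0 0 0" --pt "0 0 0 0 0 0 0"

```text
time_s: 11.52
eef_pos: [0.4024, 0.3268, 0.0718]
eef_rot: [0.599, 0.375, 0.599, -0.375]
wrist_force: [-0.2, 0.6, -0.0]
opening: 0.5
```

>>> drive_tool --pt "0 0 0 0 0 0 -1" --pt "0 0 0 0 0 0 -1" --pt "0 0 0 0 0 0 -1" --pt "0 0 0 0 0 0 -1" --pt "0 0 0 0 0 0 -1" --pt "0 0 0 0 0 0 -1"

```text
time_s: 12.28
eef_pos: [0.4022, 0.3271, 0.072]
eef_rot: [0.6, 0.375, 0.599, -0.375]
wrist_force: [-2.0, -1.6, 6.0]
opening: 0.092
```

Run:
```python
from h import *
c=snap('wrist','w7'); o=c['obs']
for k in('time_s','q','eef_pos','opening','wrist_force','torque'): print(k,np.round(o[k],4))
```

```text
time_s 12.275
q [ 4.5360e-01  2.8210e-01  1.8711e+00 -0.0000e+00  9.8740e-01  1.0000e-03]
eef_pos [0.4022 0.3271 0.072 ]
opening 0.0922
wrist_force [-1.9695 -1.6384  5.9597]
torque [-0.0973  0.2818  0.0462]
```

View pics/w7.png

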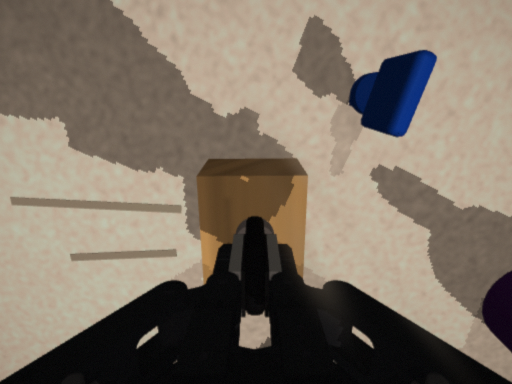

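The key is gripped with a 7.8 mm opening. The blue look-alike stands apart at (397,92). I'll lift.

>>> drive_tool --pt "-0.01 0 0 0 0 0 -1" --pt "-0.02 0 0 0 0 0 -1" --pt "-0.03 0 0 0 0 0 -1" --pt "-0.045 0 0 0 0 0 -1" --pt "-0.045 0 0 0 0 0 -1" --pt "-0.045 0 0 0 0 0 -1" --pt "0 0 0.02 9.8 0 0 -1" --pt "0 0 0.02 9.8 0 0 -1" --pt "0 0 0.02 9.8 0 0 -1" --pt "0 0 0 9.7 0 0 -1"

```text
time_s: 13.58
eef_pos: [0.4184, 0.2687, 0.2666]
eef_rot: [-0.437, -0.556, -0.437, 0.556]
wrist_force: [0.4, 0.2, -1.1]
opening: 0.094
```

Run:
```python
from h import *
o=ctrl.get_obs(); M,y=yawx(o); print(y,o['eef_pos'],o['opening'],o['wrist_force'])
# desired TCP so keyhole measured in w5 lies at key axis: key in tool y~.0, z~-.0005
k=np.array([.5667,-.0344,.26]); print(M.T@(k-o['eef_pos']))
```

```text
-13.58940801537716 [0.4184082  0.2686645  0.26658811] 0.09399624177016759 [ 0.38120161  0.20432451 -1.12849925]
[0.00667273 0.21534812 0.25973567]
```

>>> drive_tool --pt "0 0.036 0.0433 0 0 0 -1" --pt "0 0.036 0.0433 0 0 0 -1" --pt "0 0.036 0.0433 0 0 0 -1" --pt "0 0.036 0.0433 0 0 0 -1" --pt "0 0.036 0.0433 0 0 0 -1" --pt "0 0.0355 0.043 0 0 0 -1" --pt "0.02 0 0 0 0 0 -1" --pt "0.01 0 0 0 0 0 -1" --pt "0 0 0 0 0 0 -1" --pt "0 0 0 0 0 0 -1"

```text
time_s: 14.82
eef_pos: [0.5692, -0.0313, 0.2371]
eef_rot: [0.44, 0.554, 0.439, -0.554]
wrist_force: [0.0, 0.6, -1.2]
opening: 0.095
```

Run:
```python
from h import *
c=snap('wrist','w8'); o=c['obs']; M,y=yawx(o)
print(o['time_s'],'yaw',y,np.round(o['eef_pos'],4),o['opening']); print(np.round(M,4))
print('keyhole in tool',np.round(M.T@(np.array([.5667,-.0344,.131])-o['eef_pos'])*1000,1))
b=cv2.cvtColor(c['img'],cv2.COLOR_RGB2BGR)
cv2.imwrite('pics/w8c.png',cv2.resize(b[140:330,180:330],None,fx=3,fy=3,interpolation=cv2.INTER_CUBIC))
snap('scene','scene8'); s=cv2.imread('pics/scene8.png'); cv2.imwrite('pics/s8c.png',cv2.resize(s[120:260,180:320],None,fx=4,fy=4,interpolation=cv2.INTER_CUBIC))
```

```text
14.825 yaw -13.106932485631093 [ 0.5692 -0.0313  0.2371] 0.09549804508709307
[[ 1.000e-03  9.739e-01 -2.268e-01]
 [-2.000e-04 -2.268e-01 -9.739e-01]
 [-1.000e+00  1.000e-03 -0.000e+00]]
keyhole in tool [106.1  -1.8   3.6]
```

View pics/w8c.png

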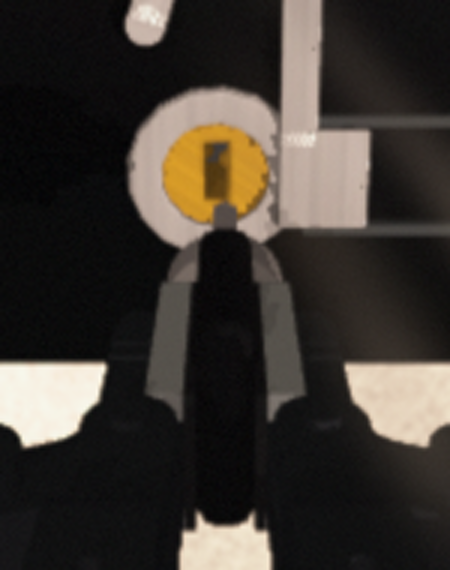

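View pics/s8c.png

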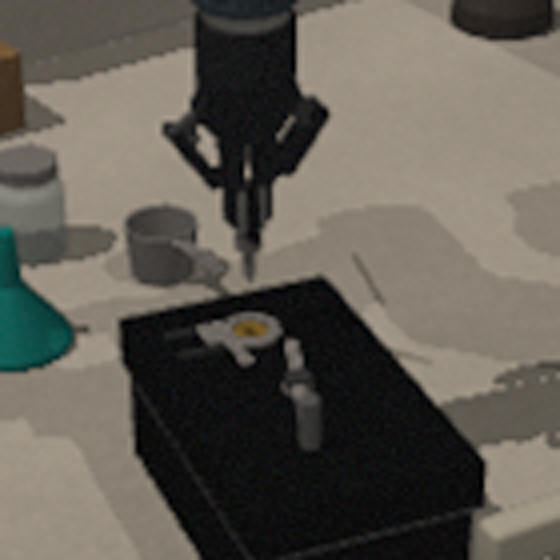

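The view shows the blade tip at crop (225,207) and the slot centre at crop (216,170). I'll measure the tip and slot more finely.

Run:
```python
from h import *
c=load('w8'); o=c['obs']; M,y=yawx(o)
b=cv2.cvtColor(c['img'],cv2.COLOR_RGB2BGR)
a=np.clip(cv2.resize(b[178:222,230:280],None,fx=14,fy=13,interpolation=cv2.INTER_NEAREST).astype(float)*1.4,0,255); cv2.imwrite('pics/w8d.png',a.astype(np.uint8))
hsv=cv2.cvtColor(c['img'],cv2.COLOR_RGB2HSV); roi=np.zeros((384,512),bool); roi[175:216,225:275]=1
m=((hsv[...,1]>120)&(hsv[...,2]>110)&roi).astype(np.uint8)
cs,_=cv2.findContours(m,cv2.RETR_EXTERNAL,cv2.CHAIN_APPROX_NONE); k=max(cs,key=cv2.contourArea); k=cv2.convexHull(k); e=cv2.fitEllipse(k); print(e)
print('barrel in tool',np.round(M.T@(wray(c,*e[0],.131)-o['eef_pos'])*1000,1))
for row in range(186,204,2): print(row,c['img'][row,244:262,0])
for row in range(206,218,2): print(row,c['img'][row,244:268].sum(1))
D=c['depth']; 
for row in range(198,222,3): print(row,np.round(D[row,246:264],3))
```

```text
((251.4001007080078, 197.40013122558594), (32.65028762817383, 35.274261474609375), 90.16321563720703)
barrel in tool [106.1  -1.9   4. ]
186 [210 211 207 203 194 190 187 185 184 183 182 183 187 200 206 206 206 204]
188 [211 208 199 177 121  99  93  77  73  71  74  93 145 190 207 209 208 207]
190 [214 212 204 179 119 100  91  71  65  75  91 116 148 187 203 205 207 207]
192 [207 208 200 179 112  82  70  64  70 110 126 138 152 189 204 205 205 205]
194 [210 209 200 174 105  78  76  77  81 103 120 136 149 190 206 209 209 205]
196 [213 212 202 177 109  82  83  81  82  82  87 112 143 187 205 208 208 209]
198 [218 216 211 188 112  83  82  81  83  83  88 111 145 191 208 208 206 207]
200 [211 214 213 198 121  83  82  82  90  93  95 110 144 186 205 212 211 210]
202 [213 212 208 193 118  85  83  90  93  94  97 115 148 188 205 206 206 208]
206 [406 411 407 386 312 288 283 277 272 252 235 258 314 375 401 410 403 401
 395 389 293 254 252 344]
208 [392 394 398 402 399 400 383 328 273 246 245 247 272 311 354 405 419 400
 307 267 257 284 391 482]
210 [398 396 394 393 395 399 389 286 231 231 231 233 23
[... 576 characters left out ...]
252 0.253]
204 [0.255 0.254 0.261 0.26  0.259 0.26  0.261 0.262 0.261 0.26  0.254 0.254
 0.253 0.254 0.253 0.255 0.253 0.   ]
207 [0.254 0.254 0.257 0.255 0.255 0.255 0.255 0.255 0.199 0.2   0.255 0.255
 0.254 0.254 0.254 0.254 0.255 0.253]
210 [0.255 0.253 0.254 0.256 0.255 0.19  0.191 0.191 0.19  0.191 0.191 0.191
 0.191 0.256 0.254 0.256 0.255 0.254]
213 [0.255 0.256 0.254 0.255 0.256 0.185 0.187 0.186 0.186 0.187 0.186 0.187
 0.186 0.255 0.253 0.252 0.253 0.253]
216 [0.254 0.254 0.255 0.254 0.252 0.183 0.182 0.182 0.182 0.182 0.181 0.182
 0.181 0.253 0.253 0.253 0.253 0.253]
219 [0.171 0.158 0.157 0.156 0.154 0.154 0.153 0.153 0.154 0.154 0.155 0.154
 0.153 0.154 0.155 0.155 0.158 0.172]
```

View pics/w8d.png

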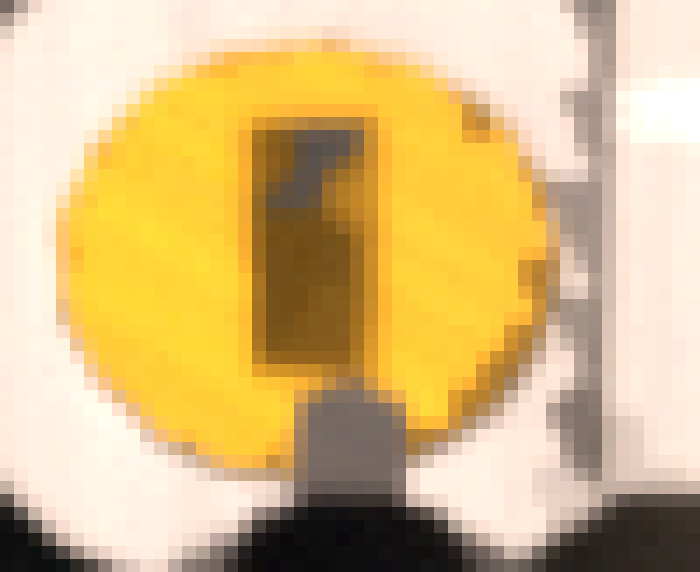

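Relative to the key, the slot is at y −2.4 mm and z +4.4 mm in the tool frame. I'll correct for that and descend to just above the face.

>>> drive_tool --pt "0 -0.0012 0.0022 0 0 0 -1" --pt "0 -0.0012 0.0022 0 0 0 -1" --pt "0.015 0 0 0 0 0 -1" --pt "0.015 0 0 0 0 0 -1" --pt "0.01 0 0 0 0 0 -1" --pt "0 0 0 0 0 0 -1" --pt "0 0 0 0 0 0 -1"

```text
time_s: 15.8
eef_pos: [0.5659, -0.0358, 0.1965]
eef_rot: [0.439, 0.554, 0.439, -0.554]
wrist_force: [-1.1, -0.0, 0.1]
opening: 0.096
```

Run:
```python
from h import *
c=snap('wrist','w9'); o=c['obs']; M,y=yawx(o)
print(o['time_s'],'yaw',y,np.round(o['eef_pos'],4),o['opening'],o['wrist_force']); print(np.round(M[:,0],4))
b=cv2.cvtColor(c['img'],cv2.COLOR_RGB2BGR)
a=np.clip(cv2.resize(b[190:250,220:290],None,fx=10,fy=9,interpolation=cv2.INTER_NEAREST).astype(float)*1.4,0,255); cv2.imwrite('pics/w9d.png',a.astype(np.uint8))
c=snap('scene','scene9'); s=cv2.imread('pics/scene9.png'); cv2.imwrite('pics/s9c.png',cv2.resize(s[170:220,215:275],None,fx=10,fy=10,interpolation=cv2.INTER_CUBIC))
```

```text
15.8 yaw -13.179342074706275 [ 0.5659 -0.0358  0.1965] 0.09583430907300362 [-1.07757879 -0.01959531  0.0514356 ]
[ 3.e-04 -0.e+00 -1.e+00]
```

View pics/w9d.png

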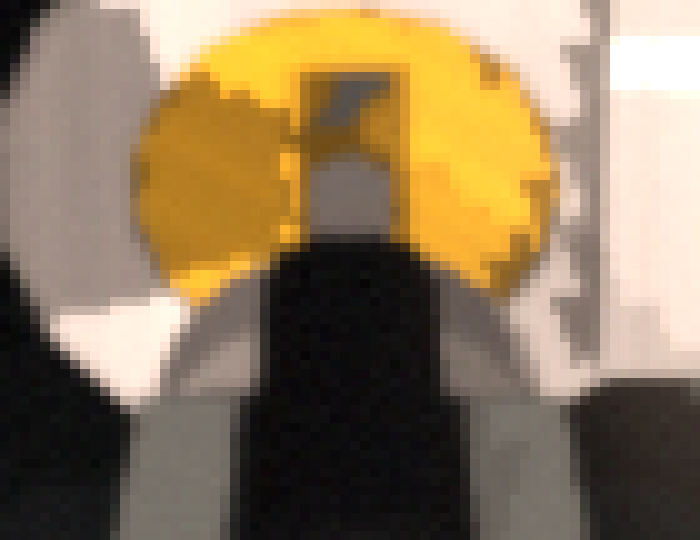

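View pics/s9c.png

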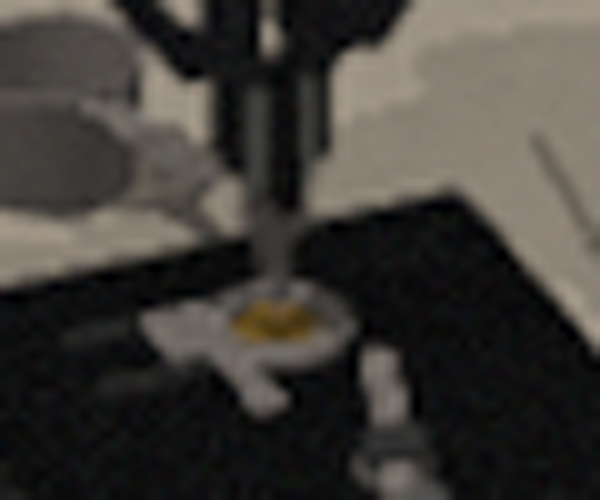

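The blade sits about 0.3 mm left of the slot centre and about 0.8 mm too far in +z. I'll trim both and start in.

>>> drive_tool --pt "0 0.0003 -0.0008 0 0 0 -1" --pt "0 0 0 0 0 0 -1" --pt "0.004 0 0 0 0 0 -1" --pt "0.003 0 0 0 0 0 -1" --pt "0.003 0 0 0 0 0 -1" --pt "0.003 0 0 0 0 0 -1" --pt "0 0 0 0 0 0 -1"

```text
time_s: 16.77
eef_pos: [0.5659, -0.035, 0.1829]
eef_rot: [-0.439, -0.554, -0.44, 0.554]
wrist_force: [0.8, -0.3, -1.6]
opening: 0.097
```

>>> drive_tool --pt "0.002 0 0 0 0 0 -1" --pt "0.002 0 0 0 0 0 -1" --pt "0 0 0 0 0 0 -1"

```text
time_s: 17.15
eef_pos: [0.566, -0.035, 0.1791]
eef_rot: [-0.439, -0.554, -0.439, 0.554]
wrist_force: [1.0, 0.3, -1.0]
opening: 0.093
```

The tip is about 9 mm down the slot with no contact force. I'll continue into the pins.

>>> drive_tool --pt "0.002 0 0 0 0 0 -1" --pt "0.002 0 0 0 0 0 -1" --pt "0.002 0 0 0 0 0 -1" --pt "0 0 0 0 0 0 -1"

```text
time_s: 17.65
eef_pos: [0.5655, -0.0348, 0.1727]
eef_rot: [-0.439, -0.554, -0.44, 0.554]
wrist_force: [-1.9, 0.9, 0.0]
opening: 0.095
```

>>> drive_tool --pt "0.002 0 0 1 0 0 -1" --pt "0.002 0 0 -2 0 0 -1" --pt "0.002 0 0 1 0 0 -1" --pt "0 0 0 0 0 0 -1"

```text
time_s: 18.15
eef_pos: [0.5661, -0.035, 0.1668]
eef_rot: [-0.439, -0.554, -0.439, 0.554]
wrist_force: [-1.6, 0.1, -0.0]
opening: 0.096
```

Run:
```python
from h import *
c=snap('wrist','w10'); o=c['obs']
b=cv2.cvtColor(c['img'],cv2.COLOR_RGB2BGR)
a=np.clip(cv2.resize(b[190:290,200:310],None,fx=6,fy=5.5,interpolation=cv2.INTER_CUBIC).astype(float)*1.4,0,255); cv2.imwrite('pics/w10d.png',a.astype(np.uint8))
c=snap('scene','scene10'); s=cv2.imread('pics/scene10.png'); cv2.imwrite('pics/s10c.png',cv2.resize(s[160:220,210:280],None,fx=9,fy=9,interpolation=cv2.INTER_CUBIC))
```

```text
(no output)
```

View pics/w10d.png

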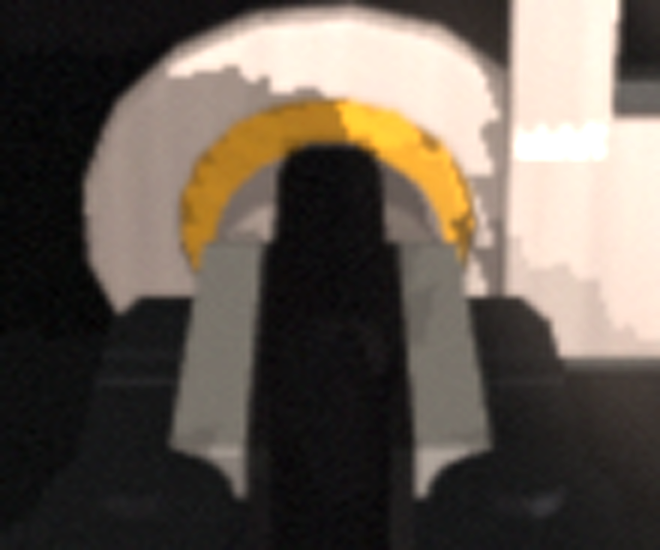

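View pics/s10c.png

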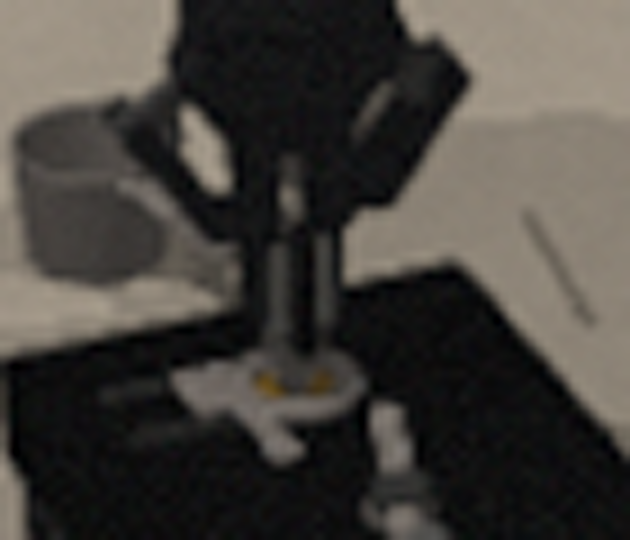

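The shoulder is centred over the barrel and close to the face, so the key is going in. I'll push it home.

>>> drive_tool --pt "0.002 0 0 1 0 0 -1" --pt "0.002 0 0 -2 0 0 -1" --pt "0.002 0 0 1 0 0 -1" --pt "0 0 0 0 0 0 -1"

```text
time_s: 18.75
eef_pos: [0.5666, -0.0352, 0.1615]
eef_rot: [0.44, 0.554, 0.439, -0.554]
wrist_force: [-1.2, 0.1, 1.6]
opening: 0.094
```

>>> drive_tool --pt "0.001 0 0 0 0 0 -1" --pt "0.001 0 0 0 0 0 -1" --pt "0 0 0 0 0 0 -1"

```text
time_s: 19.12
eef_pos: [0.5667, -0.0352, 0.1601]
eef_rot: [0.44, 0.554, 0.439, -0.554]
wrist_force: [-2.3, 1.2, 5.3]
opening: 0.092
```

>>> drive_tool --pt "0.001 0 0 1.5 0 0 -1" --pt "0.001 0 0 -3 0 0 -1" --pt "0.001 0 0 1.5 0 0 -1" --pt "0 0 0 0 0 0 -1"

```text
time_s: 19.62
eef_pos: [0.5667, -0.0352, 0.1579]
eef_rot: [0.44, 0.554, 0.439, -0.554]
wrist_force: [-5.7, 1.3, 11.9]
opening: 0.091
```

>>> drive_tool --pt "0.0015 0 0 1 0 0 -1" --pt "0.0015 0 0 -1 0 0 -1" --pt "0 0 0 0 0 0 -1"

```text
time_s: 20.0
eef_pos: [0.5669, -0.0352, 0.1577]
eef_rot: [0.441, 0.554, 0.439, -0.553]
wrist_force: [-14.5, 2.3, 30.0]
opening: 0.096
```

Run:
```python
from h import *
c=snap('wrist','w11'); o=c['obs']
for k in('time_s','q','eef_pos','opening','wrist_force','torque'): print(k,np.round(o[k],4))
print(yawx(o)[1])
b=cv2.cvtColor(c['img'],cv2.COLOR_RGB2BGR)
a=np.clip(cv2.resize(b[190:290,200:310],None,fx=6,fy=5.5,interpolation=cv2.INTER_CUBIC).astype(float)*1.4,0,255); cv2.imwrite('pics/w11d.png',a.astype(np.uint8))
```

```text
time_s 20.0
q [-2.7070e-01  2.5370e-01  1.7009e+00 -6.0000e-04  1.1847e+00 -4.2100e-02]
eef_pos [ 0.5669 -0.0352  0.1577]
opening 0.0961
wrist_force [-14.5423   2.3473  30.0231]
torque [0.5531 2.6859 0.0359]
-13.082120929323994
```

View pics/w11d.png

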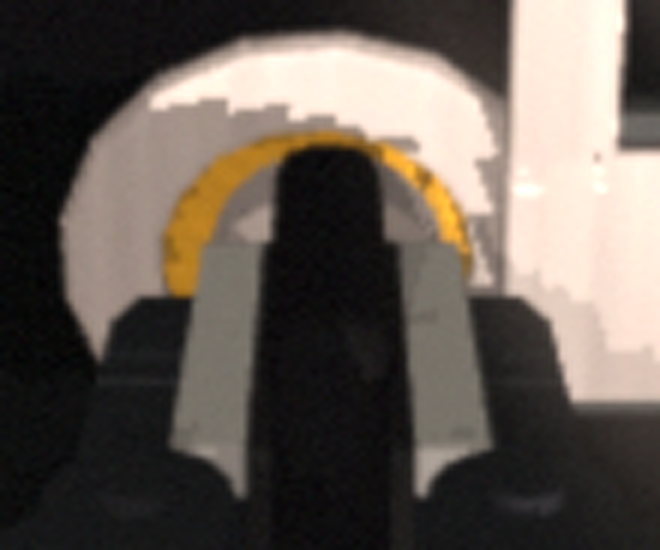

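The force rose to 30 N with no further travel. TCP z is 0.1577, and 0.158 was predicted for home, so the shoulder is home. The lateral load shows the key about 1 mm too far along +y, so I'll ease the push and centre it.

>>> drive_tool --pt "-0.001 -0.0005 0 0 0 0 -1" --pt "0 -0.0005 0 0 0 0 -1" --pt "0 0 0 0 0 0 -1"

```text
time_s: 20.42
eef_pos: [0.5667, -0.0352, 0.1578]
eef_rot: [0.441, 0.555, 0.438, -0.553]
wrist_force: [-7.5, 1.3, 21.0]
opening: 0.096
```

Run:
```python
from h import *
c=snap('wrist','w12'); o=c['obs']; M,y=yawx(o)
print(o['time_s'],y,o['eef_pos'],o['wrist_force'],o['torque']); print(np.round(M,4));
```

```text
20.425 -13.105765596543238 [ 0.56667342 -0.03518537  0.15779216] [-7.50950793  1.33089968 20.99094254] [0.30504675 1.48670953 0.04405435]
[[ 3.800e-03  9.739e-01 -2.268e-01]
 [-1.300e-03 -2.267e-01 -9.740e-01]
 [-1.000e+00  4.000e-03  4.000e-04]]
```

I'll ease a little more, then start turning clockwise (+rx). A small compensation covers the key axis sitting about 1 mm behind the TCP.

>>> drive_tool --pt "-0.0005 -0.0004 0 0 0 0 -1" --pt "0 0 0 0 0 0 -1" --pt "0 -0.0001 0 5 0 0 -1" --pt "0 -0.0001 0 5 0 0 -1" --pt "0 -0.0001 0 5 0 0 -1" --pt "0 -0.0001 0 5 0 0 -1" --pt "0 0 0 0 0 0 -1"

```text
time_s: 21.35
eef_pos: [0.5663, -0.0353, 0.1578]
eef_rot: [0.338, 0.623, 0.335, -0.621]
wrist_force: [-4.4, -0.1, 16.2]
opening: 0.096
```

Run:
```python
from h import *
o=ctrl.get_obs(); M,y=yawx(o)
print(o['time_s'],y,o['eef_pos'],o['torque'],o['opening']);print('F tool',M.T@o['wrist_force'])
```

```text
21.35 -33.17049564831146 [ 0.56627901 -0.03530895  0.15781739] [0.13239718 0.92863505 0.05973997] 0.09577793498122537
F tool [-16.26862157  -3.55662646   2.4443984 ]
```

Turning smoothly: 20° done, z unchanged, 16 N down. I'll continue.

>>> drive_tool --pt "0 -0.0001 0 7 0 0 -1" --pt "0 -0.0001 0 7 0 0 -1" --pt "0 -0.0001 0 7 0 0 -1" --pt "0 -0.0001 0 7 0 0 -1" --pt "0 -0.0001 0 7 0 0 -1" --pt "0 0 0 0 0 0 -1"

```text
time_s: 22.1
eef_pos: [0.5659, -0.0353, 0.1578]
eef_rot: [0.135, 0.696, 0.133, -0.693]
wrist_force: [-4.1, -0.9, 15.4]
opening: 0.093
```

Run:
```python
from h import *
o=ctrl.get_obs(); M,y=yawx(o)
print(o['time_s'],y,o['eef_pos'],o['torque'],o['opening']);print('F tool',M.T@o['wrist_force'])
```

```text
22.1 -68.19175019236849 [ 0.56594769 -0.03525968  0.15781496] [-0.14802369  0.97390084  0.15203576] 0.09251058366392659
F tool [-15.40985792  -0.6076458    4.10859953]
```

>>> drive_tool --pt "0 -0.0001 0 7 0 0 -1" --pt "0 -0.0001 0 7 0 0 -1" --pt "0 -0.0001 0 7 0 0 -1" --pt "0 -0.0001 0 7 0 0 -1" --pt "0 -0.0001 0 7 0 0 -1" --pt "0 0 0 4 0 0 -1" --pt "0 0 0 4 0 0 -1" --pt "0 0 0 0 0 0 -1"

```text
time_s: 23.1
eef_pos: [0.5658, -0.0344, 0.1578]
eef_rot: [-0.129, 0.697, -0.13, -0.693]
wrist_force: [-5.3, 0.8, 16.5]
opening: 0.094
```

Run:
```python
from h import *
c=snap('wrist','w13'); o=c['obs']; M,y=yawx(o)
print(o['time_s'],y,y+13.1,o['q'],o['eef_pos'],o['torque'],o['opening']);print('F tool',M.T@o['wrist_force'])
b=cv2.cvtColor(c['img'],cv2.COLOR_RGB2BGR)
a=np.clip(cv2.resize(b[180:300,190:320],None,fx=5,fy=4.9,interpolation=cv2.INTER_CUBIC).astype(float)*1.4,0,255); cv2.imwrite('pics/w13d.png',a.astype(np.uint8))
c=snap('scene','scene13'); s=cv2.imread('pics/scene13.png'); cv2.imwrite('pics/s13c.png',cv2.resize(s[150:240,200:300],None,fx=6,fy=6,interpolation=cv2.INTER_CUBIC))
```

```text
23.1 -111.14294523793068 -98.04294523793068 [-2.69779048e-01  2.49492820e-01  1.70593087e+00 -6.09267168e-04
  1.18150724e+00  1.67026098e+00] [ 0.56575606 -0.03440234  0.15783505] [0.07020549 1.12006578 0.19239523] 0.0940205201238469
F tool [-16.57105849   1.18547394   5.16063387]
```

View pics/w13d.png

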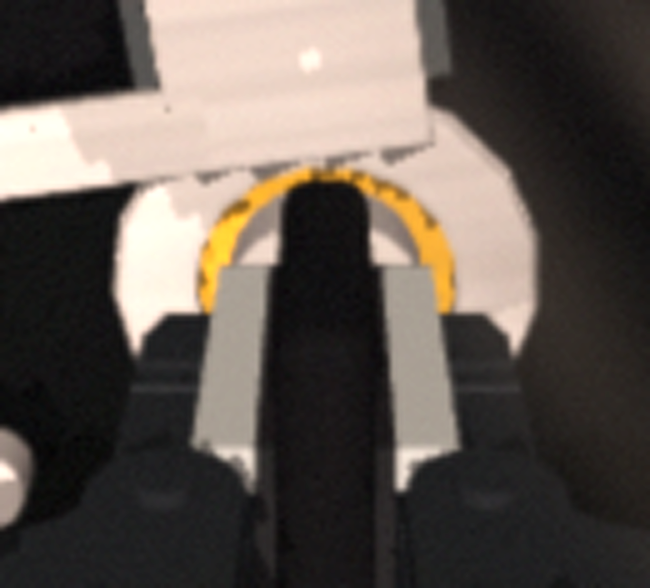

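View pics/s13c.png

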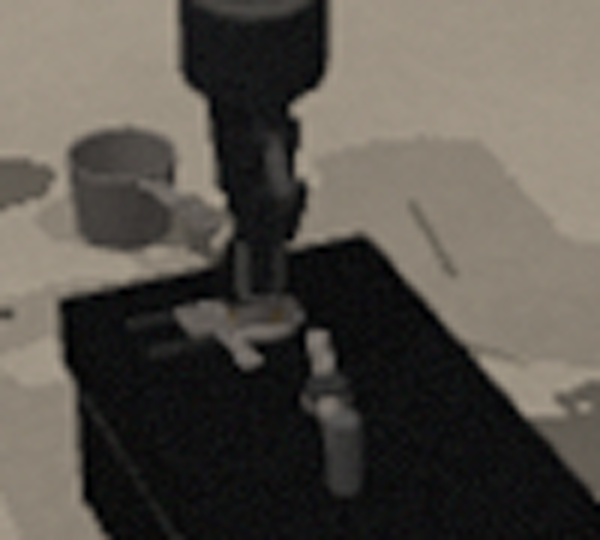

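The tool has turned 98°. The lever is at rest and the key is centred and home. I'll add a few degrees and look for the torque rise at the stop.

>>> drive_tool --pt "0 0 0.0002 2 0 0 -1" --pt "0 0 0.0002 2 0 0 -1" --pt "0 0 0 0 0 0 -1" --pt "0 0 0 0 0 0 -1"

```text
time_s: 23.7
eef_pos: [0.5656, -0.0343, 0.1578]
eef_rot: [-0.153, 0.692, -0.154, -0.688]
wrist_force: [-3.7, -1.0, 16.4]
opening: 0.096
```

Run:
```python
from h import *
o=ctrl.get_obs(); M,y=yawx(o)
print(o['time_s'],y,y+13.1,o['eef_pos'],o['torque'],o['opening']);print('F tool',M.T@o['wrist_force'])
```

```text
23.7 -115.05982987252195 -101.95982987252195 [ 0.56562336 -0.03431219  0.15783174] [2.30606088e-04 9.17414724e-01 4.54112651e-01] 0.09582318187206781
F tool [-16.42693432   2.45174905   2.89143782]
```

The torque jumped from 0.19 to 0.45 N·m, so the barrel is at its stop. I'll hold, do a final check and hand in.

>>> drive_tool --pt "0 0 0 0 0 0 -1" --pt "0 0 0 0 0 0 -1" --pt "0 0 0 0 0 0 -1"

```text
time_s: 24.08
eef_pos: [0.5656, -0.0343, 0.1578]
eef_rot: [-0.153, 0.692, -0.154, -0.688]
wrist_force: [-4.0, 0.3, 16.4]
opening: 0.092
```

Run:
```python
from h import *
o=ctrl.get_obs(); M,y=yawx(o)
print(o['time_s'],y+13.1,o['eef_pos'],o['torque'],o['opening'],o['wrist_force'])
c=snap('wrist','w14')
b=c['img'][...,::-1]
a=np.clip(cv2.resize(b[180:300,190:320],None,fx=4,fy=4,interpolation=cv2.INTER_CUBIC).astype(float)*1.4,0,255)
d=snap('scene','scene14'); s=cv2.resize(d['img'][...,::-1][120:340,130:340],None,fx=2,fy=2)
out=np.zeros((480,950,3),np.uint8); out[:,:520]=a; out[:440,525:945]=s; cv2.imwrite('pics/f14.png',cv2.resize(out,(790,399)))
d0=load('scene0'); df=np.abs(d['img'].astype(int)-d0['img']).max(2)
for n,(x0,x1,y0,y1) in dict(cup=(205,235,168,192),funnel=(165,202,172,212),spray=(290,325,245,320),jar=(175,200,155,188)).items(): print(n,np.median(df[y0:y1,x0:x1]),(df[y0:y1,x0:x1]>40).mean())
```

```text
24.075 -101.96402136810151 [ 0.56564559 -0.0343415   0.15783987] [0.04371727 0.90038411 0.43360272] 0.09231747996912032 [-4.02248897  0.29806608 16.42875979]
cup 4.0 0.0
funnel 4.0 0.0
spray 3.0 0.0
jar 3.0 0.0
```

View pics/f14.png

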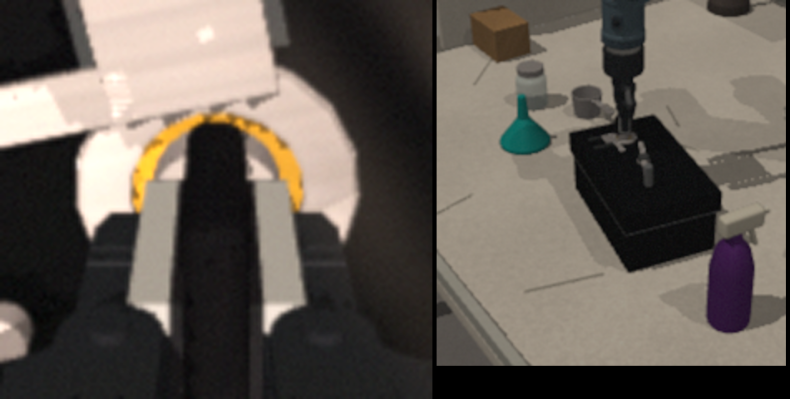

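The key sits centred in the brass barrel (left panel, 218,180). The lever is at rest and the four loose objects haven't moved. I'm handing in.

```bash
python3 -c "
from h import *
print(hand_in())"
```

```text
the job is handed in; nothing more can be done
None
```

I swung the latch lever to its stop, which slid the shutter off the keyhole, and let it spring back. Then I took the black key from its stand, pushed it home, and turned it clockwise to the stop. The job is handed in at about 24 s with the key still gripped and held there; `hand_in` gives no verdict, so I can't confirm it passed.

**Last checks:**
- **Latch:** pushing the lever gave 12–15 N at its stop, and the keyhole was clear in the pictures. Later pictures showed the lever back at rest and the shutter still open.
- **Key home:** at home the tool's TCP height was 0.1578 m, against a predicted 0.158 m, and it held there through the turn with about 16 N pressing down.
- **Turn:** the tool turned 102°. The twisting torque jumped from 0.19 to 0.45 N·m over the last 4°, which I took as the barrel reaching its stop.
- **Other objects:** the measuring cup, funnel, spray bottle and glass jar showed no change in the scene picture.

**Disagreements:** camera estimates of the keyhole centre differed by about 1 mm. The key drifted about 0.8 mm sideways on the last push, giving about 15 N of side load. I recentred it and the side load fell to about 4 N.

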